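# Load the jar reader and hold its shutter open

### The job

The white-capped jar already stands in the lane of the jar reader: slide the blue-capped jar and then the red-capped jar along the bench into the lane behind it, without lifting or tipping them, until all three stand in single file closed up against the end stop. Then, with the gripper, pull the reader's spring-return blue shutter handle out until it is right over the green line and keep it there: finish while still holding it, as the reader only measures while the shutter is held open. Leave the green-capped jar and everything else on the bench where it is.

Things in the scene. Friction and masses are not known exactly. Their poses are not given: they have to be found in the camera images.
- station: white jar reader, fixed on the bench. Origin: on the bench at the middle of the end stop's face; z up. The lane runs from the stop along -y for 165 mm; its floor is the bench. Guide rails 15 mm tall, 5 mm thick, 46 mm apart inside, centred on x = 0. Stop 40 mm tall, 56 wide, 8 thick. A white detector bar 40 mm tall runs along the lane from x = +32 to +66 mm. The handle is pulled along -x
- lane_mouth (a point): open end of the lane, midway between the rail ends, on the bench (station x = 0, y = -165 mm). Jars go in here, towards the station's +y
- housing_edge (a point): top front edge of the white shutter housing, above the handle's rod, 72 mm above the bench (station x = +20, y = +90 mm). The housing spans y = +10 to +155 mm and lies behind this edge. In front of it a white scale plate 3 mm thick lies under the handle (y = +35 to +145, out to x = -130 mm)
- handle (a point): centre of the blue shutter handle, an upright plate 14 mm thick (along the station's x), 40 mm wide (y), from 30 to 80 mm above the bench; this point is 55 mm above the bench. When shut it is at station x = -30, y = +90 mm, with 43 mm free between its back and the housing
- shutter (a joint): travel of the handle in m along the station's -x: 0 shut, 0.09 fully out. A spring pulls it back with 3.2 N when shut plus 0.8 N per 10 mm of travel; it shuts when let go
- mark: green line 4 mm wide (x), 90 mm long (y), lying on the scale plate across the handle's way (set 35 to 65 mm out from the shut handle); origin at its middle, axes as the station's. The handle is right when its middle is over the line
- white_jar_mid (a point): amber jar with paper band and white cap, upright cylinder 42 mm diameter (cap 38 mm), 62 mm tall, 80-155 g; this point is its centre, 31 mm above its foot; own z up. Starts in the lane, near the stop or up to 40 mm short of it
- blue_jar_mid (a point): amber jar with paper band and blue cap, upright cylinder 42 mm diameter (cap 38 mm), 62 mm tall, 80-155 g; this point is its centre, 31 mm above its foot; own z up. Starts on the open bench in front of the mouth, at the robot's right
- red_jar_mid (a point): amber jar with paper band and red cap, upright cylinder 42 mm diameter (cap 38 mm), 62 mm tall, 80-155 g; this point is its centre, 31 mm above its foot; own z up. Starts on the open bench in front of the mouth, at the robot's right; blue and red may change places
- green_jar_mid (a point): amber jar with paper band and green cap, upright cylinder 42 mm diameter (cap 38 mm), 62 mm tall, 80-155 g; this point is its centre, 31 mm above its foot; own z up. A bystander, nearer the robot than the lane; leave it alone
- beaker: empty glass beaker, 60 mm diameter, 75 mm tall, far right; origin under its centre. Bystander
- dish: clear shallow dish, 90 mm diameter, 14 mm tall, near right; origin under its centre. Bystander
- tub: open yellow tub 90 x 70 x 50 mm, left; origin under its centre. Bystander
- wash: white wash bottle with grey cap, 60 mm diameter, 150 mm tall, far left; origin under its centre. Bystander
- meter: blue hand-held meter lying flat, 150 x 75 x 41 mm, near left; origin under its centre. Bystander
Things that resemble listed ones, but are neither listed nor needed, are in the scene too. What is shaped like the part that bears blue_jar_mid but yellow is not meant. What is shaped like the part that bears red_jar_mid but yellow is not meant.

How it is judged (in metres and radians):
On the way, in this order (a step that is already met when the one before it is completed fails the run):
1. the blue-capped jar stands between the rails behind the white one, the red one still outside (x of blue_jar_mid in the frame of station between -0.006 and 0.006 m and y of blue_jar_mid in the frame of station between -0.145 and -0.015 m and angle between blue_jar_mid's own z axis and vertical below 0.12 rad and y of red_jar_mid in the frame of station below -0.15 m), for 0.1 s.
2. white, blue and red jars stand in single file, closed up against the stop (x of white_jar_mid in the frame of station between -0.006 and 0.006 m and y of white_jar_mid in the frame of station between -0.027 and -0.015 m and angle between each of white_jar_mid, blue_jar_mid, red_jar_mid's own z axis and vertical below 0.12 rad and x of blue_jar_mid in the frame of station between -0.006 and 0.006 m and y of blue_jar_mid in the frame of station between -0.072 and -0.015 m and x of red_jar_mid in the frame of station between -0.006 and 0.006 m and y of red_jar_mid in the frame of station between -0.117 and -0.015 m), for 0.2 s.
3. the shutter handle is drawn out over the green line by the gripper (x of handle in the frame of mark between -0.006 and 0.006 m and velocity of joint shutter between -0.02 and 0.02 m/s and contact force between the fingers and shutter above 2 N), for 0.3 s.
At the end, for the whole second after the job is handed in: Jars upright between the rails, from the stop white, blue, red: white within 6 mm of the stop, blue within 9 mm and red within 12 mm of the closed-up place; gripper holding the shutter handle with at least 2 N, its middle within 6 mm of the green line, at rest (all of step 2 and all of step 3); the arm keeps its last pose, push and grip.
It fails at once if a jar is lifted off the bench (height (world z) of any of white_jar_mid, blue_jar_mid, red_jar_mid above 0.043 m).
It fails at once if a jar is tipped (angle between any of white_jar_mid, blue_jar_mid, red_jar_mid's own z axis and vertical above 0.35 rad).
It fails at once if something else on the bench (green-capped jar, beaker, dish, tub, wash bottle, meter) is moved over 15 mm (distance of any of green_jar_mid, beaker, dish, tub, wash, meter from where it was at the start of the episode above 0.015 m).
It also fails if it takes over 72 s, if anything falls off the work surface, if the arm or the gripper's body presses on something with over 40 N, if the wrist force passes 120 N, or if a joint passes its speed limit or range.

### The arm

A 6-joint arm with a two-finger parallel gripper is mounted at the origin on the work surface. World frame = base frame: x ahead of the robot, y to its left, z up, the work surface at z = 0. Lengths are in m, angles in degrees, forces in N, time in s.
With the tool pointing down it reaches from about 0.35 to 1 m from the base axis. Payload 7.1 kg.
Tool frame: the origin (TCP) lies on the centre line of the jaws, within the pads' length; the fingertips stand 22 mm ahead of it and the grasp point (between the pads) lies 3 mm ahead of it (bot.nose_length is the distance from the TCP to the fingertips, in m); z points along the fingers, y is the line along which they close (so a half turn about z gives the same grasp; the last joint's range is limited). The gripper opens to 85 mm and grips with 20 to 120 N. Pads are 22 mm wide; open, the fingers measure 114 mm over their backs; the gripper's body (76 mm by 85 mm) begins 54 mm behind the grasp point. The pads swing forward as they close: fully open they stand 13 mm farther back than shut.
Start: joints at [70.245, 24.242, 93.386, -0, 62.372, -1.089], TCP at [0.2, 0.592, 0.253] pointing down, gripper open.
Joint ranges: [-172.04, 172.04], [-51.8, 120.97], [4.93, 147.93], [-75.15, 255.16], [6.16, 154.13], [-145.62, 145.62]. Speed limits (degrees/s): [136.94, 136.94, 172.46, 180, 180, 180].

### API

Orientations are given as [roll, pitch, yaw] about the fixed x, y, z axes, in that order (R = Rz(yaw) Ry(pitch) Rx(roll)).
In Python, from workcell import bot gives the robot as it stands. The module is installed in compiled form; this text tells all that it offers.
- The arm moves only by the tool play_rows, never from a script. Its argument "steps" is text: rows parted by semicolons, each of 7 numbers parted by spaces: the shift along the tool's x, y, z as a fraction of full scale, then the turn, a rotation vector about the tool's x, y, z as a fraction of full scale, then the opening in per cent of the stroke, from 0 (shut) to 100 (fully open). A call has 1 to 5 rows; each row is the pose to reach, as a shift and turn from the pose commanded when the call began, along the tool's axes at that moment; what a row does not reach only later rows make up. Full scale, the value 1, is 50 cm for a shift and 90 degrees for a turn. A row lasts 1/12 s, in which the tool goes at most 41.7 mm and 7.16 degrees, less where a joint would pass 70% of its speed; a pose out of reach is approached as far as the arm can. A call with a number of a shift or a turn outside -1 to 1 is refused whole. A call with a gripper value outside its range is refused whole. The fingers move at their own pace and stop on an object; the grip force is fixed at half the most. Time passes only in rows, so rows that repeat a pose let the fingers close. It gives the time, the measured TCP pose, the force, the opening and the grip force at its end, in the units of the state.
- bot.observe(): the state, without advancing time (a new reading comes with each control period).
- bot.snapshot(name): name is "scene" or "top" or "wrist"; returns a dict with "color" (400x640x3 uint8, blue, green, red), "K" (3x3 intrinsics, pixels), "k1" (the pictures are not rectified: a ray, as slopes to the right and down, at radius r is drawn at 1 + k1 r^2 times it, then the intrinsics apply), "view" (4x4, takes a point from world to camera coordinates). Camera axes: x right, y up, looking along -z (the intrinsics and any distortion apply to the point x, -y, -z); pixel columns grow to the right and rows downward; lengths in m; the calibration is good to about 2 mm. A picture is of the moment at which its call begins. There is no depth.
- bot.sign_off(): hands the job in; it is judged then, once.
Trained networks look in a picture, given as the dict that the camera call returned (one of the last four; its "shot" number tells which), for a name from the list of things; names that differ only in an ending like _2 or _b are one class to them, and where a whole thing is asked for, a point or a joint stands for the part that bears it (a point fixed in the world has none). Each returns a list of dicts, best first, with "confidence" (0 to 1); they miss things now and then, are a little off and sometimes report something else, mostly with a low value. They report only what shows in the picture. A call takes as long as a camera call. They do not tell look-alikes from the thing itself.
- bot.spot_in(picture, target): "extent" ([centre column, centre row, width, height] in pixels, round what is visible of it).
- bot.mark_of(picture, target): "pixel" ([column, row] in pixels: a listed point, or the origin of a listed thing).
The state is a dict: "t": time; "qpos": joint angles; "joint_velocities": joint speeds; "effort": joint torques, N m; "position": TCP position; "tcp_rot": TCP orientation; "force": force on the tool from outside, world axes, zero at the start; "ft_torque": the same for the moment, N m; "width": finger opening in m; "grip_force": force on a finger pad.
Only numpy, scipy, OpenCV 4.12 (cv2) and the standard library are available. Lean on these libraries where they do the work, as an engineer would, in place of code of your own. Each camera call takes 0.05 s, during which the arm holds its last target. There are 200 camera calls.

## Working session

There is one attempt and no reset: what is moved stays moved. The work goes in short steps, Python scripts to look and compute and a tool call to move; the robot and the scene stay as the last step left them, time stands still between calls to the robot, and variables do not carry over. Pictures are saved under pics/ and viewed, at most 12 in all, crops included, and the job is handed in when it is done.

Besides the shell and the picture viewer there is one more tool, called after "Request:" as name(argument=value, ...) on one line, values as JSON. play_rows: Moves the arm, as the interface text tells. Its arguments: {"type":"object","properties":{"steps":{"type":"string"}},"required":["steps"]}

```bash
mkdir -p pics; cat > h.py <<'E'
import numpy as np, cv2
from workcell import bot
from scipy.spatial.transform import Rotation as R
def ray(p,px):
    K=p["K"];k=p["k1"];d=np.array([(px[0]-K[0,2])/K[0,0],(px[1]-K[1,2])/K[1,1]]);u=d.copy()
    for _ in range(20): u=d/(1+k*(u@u))
    V=np.array(p["view"]);Rm=V[:3,:3];o=-Rm.T@V[:3,3]
    return o,Rm.T@np.array([u[0],-u[1],-1])
def atz(p,px,z):
    o,d=ray(p,px);return o+d*(z-o[2])/d[2]
def proj(p,X):
    V=np.array(p["view"]);c=V[:3,:3]@np.array(X)+V[:3,3];u=np.array([c[0],-c[1]])/-c[2];u=u*(1+p["k1"]*(u@u));K=p["K"]
    return [K[0,0]*u[0]+K[0,2],K[1,1]*u[1]+K[1,2]]
E
cat > a.py <<'E'
from h import *
np.set_printoptions(precision=4,suppress=True)
Z=dict(white_jar_mid=.031,blue_jar_mid=.031,red_jar_mid=.031,green_jar_mid=.031,lane_mouth=0,housing_edge=.072,handle=.055,mark=.003,station=0,beaker=0,dish=0,tub=0,wash=0,meter=0)
for n in("scene","top"):
    p=bot.snapshot(n);cv2.imwrite(f"pics/{n}1.png",p["color"])
    for t,z in Z.items():
        for r in bot.mark_of(p,t)[:3]:
            if r["confidence"]>.2: print(n,t,round(r["confidence"],2),np.array(r["pixel"]).round(),atz(p,r["pixel"],z))
print(bot.observe())
E
python3 a.py
```

```text
scene white_jar_mid 0.68 [309. 230.] [0.566  0.0156 0.031 ]
scene blue_jar_mid 0.82 [245. 185.] [ 0.6143 -0.2822  0.031 ]
scene blue_jar_mid 0.54 [226. 169.] [ 0.6249 -0.3989  0.031 ]
scene blue_jar_mid 0.51 [216. 184.] [ 0.6887 -0.3386  0.031 ]
scene red_jar_mid 0.78 [284. 162.] [ 0.4418 -0.3298  0.031 ]
scene red_jar_mid 0.49 [259. 161.] [ 0.5077 -0.3812  0.031 ]
scene green_jar_mid 0.54 [342. 191.] [ 0.3761 -0.0852  0.031 ]
scene lane_mouth 0.92 [286. 224.] [ 0.5867 -0.0782  0.    ]
scene housing_edge 0.57 [335. 249.] [0.5782 0.1568 0.072 ]
scene handle 0.59 [351. 243.] [0.5155 0.1461 0.055 ]
scene mark 0.49 [360. 253.] [0.4834 0.1482 0.003 ]
scene mark 0.35 [319. 168.] [ 0.3405 -0.2685  0.003 ]
scene station 0.66 [318. 246.] [0.5621 0.0554 0.    ]
scene station 0.27 [399. 317.] [0.5437 0.3819 0.    ]
scene beaker 0.58 [226. 224.] [ 0.7361 -0.1733  0.    ]
scene dish 0.74 [354. 242.] [0.4665 0.0999 0.    ]
scene dish 0.63 [318. 166.] [ 0.3331 -0.285  -0.    ]
scene tub 0.75 [397. 317.] [0.5474 0.3801 0.    ]
scene tub 0.57 [285. 165.] [ 0.4226 -0.3551  0.    ]
scene wash 0.56 [351
[... 1129 characters left out ...]
07 -0.2574  0.    ]
top tub 0.66 [165. 190.] [0.5464 0.3836 0.    ]
top wash 0.75 [181. 143.] [0.6698 0.3506 0.    ]
top meter 0.94 [156. 270.] [0.3459 0.3901 0.    ]
top meter 0.56 [162. 191.] [0.5429 0.389  0.    ]
{'t': 1.5, 'qpos': array([70.2447, 24.2406, 93.3873,  0.0005, 62.3722, -1.0881]), 'joint_velocities': array([-0.0234,  0.0388, -0.0624,  0.0693,  0.0408,  0.0648]), 'effort': array([  0.    , -55.7342, -28.2138,  -0.0001,   0.0009,   0.    ]), 'position': array([0.2   , 0.5921, 0.2533]), 'tcp_rot': array([-179.9999,   -0.0004,  161.3326]), 'force': array([-0.0111, -1.0138,  0.0676]), 'ft_torque': array([ 0.0223, -0.0211,  0.0358]), 'grip_force': 0.0, 'width': 0.0854566883858731}
```

```bash
python3 -c "
import cv2
a=cv2.imread('pics/top1.png')[80:310,140:520];cv2.imwrite('pics/topc.png',cv2.resize(a,None,fx=2.1,fy=2.1,interpolation=2))"
```

```text
(no output)
```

View pics/topc.png

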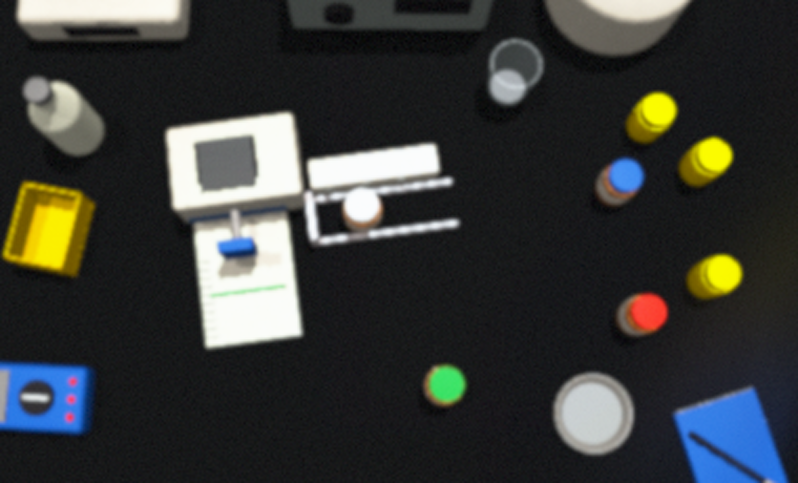

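```bash
cat > fit.py <<'E'
from h import *
from scipy.optimize import least_squares
np.set_printoptions(precision=4,suppress=True)
p=bot.snapshot("top")
cr=lambda u,v:(140+u/2.1,80+v/2.1)
P=[((.0255,-.165,.015),cr(452,181)),((-.0255,-.165,.015),cr(458,223)),((-.130,.035,.003),cr(302,336)),((-.130,.145,.003),cr(206,348)),((.020,.09,.072),(250,176)),((-.03,.09,.055),(255,196)),((0,-.165,0),(354,173)),((.066,-.003,.04),cr(308,160))]
def W(s,X):
    c,n=np.cos(s[2]),np.sin(s[2]);return [s[0]+c*X[0]-n*X[1],s[1]+n*X[0]+c*X[1],X[2]]
f=lambda s:np.ravel([np.subtract(proj(p,W(s,X)),q) for X,q in P])
r=least_squares(f,[.56,.07,.1],loss="soft_l1")
print(r.x,np.degrees(r.x[2]));print(f(r.x).reshape(-1,2))
s=r.x;print("mouth",W(s,(0,-.165,0)),"handle",W(s,(-.03,.09,0)))
print("caps",[ (n,atz(p,cr(*q),.062)) for n,q in dict(blue=(627,174),red=(648,311),green=(446,384),white=(363,206)).items()])
print("tool yaw now",bot.observe()["tcp_rot"])
E
python3 fit.py
```

```text
[0.5601 0.0638 0.1509] 8.644998480420888
[[-0.4639 -0.5182]
 [-0.1154 -0.7099]
 [-0.4993 -0.9309]
 [ 0.6739 -0.4961]
 [-0.1889  0.3582]
 [-1.7541  2.407 ]
 [ 1.8544  3.9442]
 [ 0.8593 -0.094 ]]
mouth [np.float64(0.5849397164283788), np.float64(-0.09932073061792168), 0] handle [np.float64(0.5169510385597089), np.float64(0.14827276623058247), 0]
caps [('blue', array([ 0.6071, -0.2926,  0.062 ])), ('red', array([ 0.4504, -0.3098,  0.062 ])), ('green', array([ 0.3684, -0.0852,  0.062 ])), ('white', array([0.5661, 0.0078, 0.062 ]))]
tool yaw now [179.9988   0.     161.3309]
```

```bash
cat > go.py <<'E'
# usage: go.py [s] x y z [yaw]; 's' = station coordinates
import sys
from h import *
S=np.array([.5601,.0638]);A=np.radians(8.645)
a=sys.argv[1:]
o=bot.observe();Rt=R.from_euler("xyz",o["tcp_rot"],degrees=True)
M=np.array([[np.cos(A),-np.sin(A)],[np.sin(A),np.cos(A)]])
st=a[0]=="s"
if st:a=a[1:]
X=np.array(list(map(float,a[:3])))
if st:X[:2]=S+M@X[:2]
yaw=float(a[3]) if len(a)>3 else 98.645
d=Rt.inv().apply(X-o["position"])/.5
w=(Rt.inv()*R.from_euler("xyz",[180,0,yaw],degrees=True)).as_rotvec(degrees=True)/90
print("world",X.round(4),"row",*np.r_[d,w].round(4),"| t",o["t"],"station now",(M.T@(o["position"][:2]-S)).round(4))
E
python3 go.py 0.57 -0.2 0.25
```

```text
world [ 0.57 -0.2   0.25] row -1.2081 -1.264 0.0066 0.0 -0.0 0.6965 | t 1.55 station now [-0.2766  0.5764]
```

Request:
play_rows(steps="-0.69 -0.72 0 0 0 0.6965 80;-0.69 -0.72 0 0 0 0.6965 80;-0.69 -0.72 0 0 0 0.6965 80;-0.69 -0.72 0 0 0 0.6965 80;-0.69 -0.72 0 0 0 0.6965 80")

```text
t: 1.97
position: [0.2887, 0.4018, 0.2534]
tcp_rot: [180.0, -0.0, 125.2]
force: [1.5, 0.4, 0.3]
width: 0.0681
grip_force: 0.0
```

```bash
python3 go.py 0.57 -0.2 0.25
```

```text
world [ 0.57 -0.2   0.25] row -1.3077 -0.2344 0.0067 0.0002 -0.0 0.2952 | t 1.9667 station now [-0.2175  0.375 ]
```

Request:
play_rows(steps="-0.98 -0.17 0 0 0 0.295 80;-0.98 -0.17 0 0 0 0.295 80;-0.98 -0.17 0 0 0 0.295 80;-0.98 -0.17 0 0 0 0.295 80;-0.98 -0.17 0 0 0 0.295 80")

```text
t: 2.38
position: [0.3792, 0.214, 0.2537]
tcp_rot: [179.9, -0.0, 98.7]
force: [0.7, -0.1, 0.2]
width: 0.0681
grip_force: 0.0
```

```bash
python3 go.py 0.57 -0.2 0.25
```

```text
world [ 0.57 -0.2   0.25] row -0.8762 0.2516 0.0074 0.0006 -0.0002 0.0008 | t 2.3833 station now [-0.1562  0.1756]
```

Request:
play_rows(steps="-0.876 0.252 0 0 0 0 80;-0.876 0.252 0 0 0 0 80;-0.876 0.252 0 0 0 0 80;-0.876 0.252 0 0 0 0 80;-0.876 0.252 0 0 0 0 80")

```text
t: 2.8
position: [0.4674, 0.0248, 0.2537]
tcp_rot: [179.9, 0.0, 99.0]
force: [1.2, 0.7, -0.6]
width: 0.0683
grip_force: 0.0
```

Request:
play_rows(steps="-0.46 0.132 0 0 0 0 80;-0.46 0.132 0 0 0 0 80;-0.46 0.132 0 0 0 0 80;-0.46 0.132 0 0 0 0 80;-0.46 0.132 0 0 0 0 80")

```text
t: 3.22
position: [0.5554, -0.1641, 0.2535]
tcp_rot: [180.0, 0.0, 98.9]
force: [0.0, -0.0, 0.7]
width: 0.068
grip_force: 0.0
```

```bash
cat > w.py <<'E'
import sys
from h import *
np.set_printoptions(precision=4,suppress=True)
S=np.array([.5601,.0638]);A=np.radians(8.645);M=np.array([[np.cos(A),-np.sin(A)],[np.sin(A),np.cos(A)]])
p=bot.snapshot(sys.argv[2] if len(sys.argv)>2 else "wrist");cv2.imwrite(f"pics/{sys.argv[1]}.png",p["color"])
for t,z in dict(white_jar_mid=.031,blue_jar_mid=.031,red_jar_mid=.031,lane_mouth=0,housing_edge=.072,handle=.055,mark=.003).items():
    for r in bot.mark_of(p,t)[:3]:
        if r["confidence"]>.3: X=atz(p,r["pixel"],z);print(t,round(r["confidence"],2),np.array(r["pixel"]).round(),X,M.T@(X[:2]-S))
E
python3 w.py w1; python3 go.py 0.607 -0.2926 0.25
```

```text
blue_jar_mid 0.73 [341. 289.] [ 0.6011 -0.2906  0.031 ] [-0.0127 -0.3565]
blue_jar_mid 0.7 [406. 329.] [ 0.6858 -0.3307  0.031 ] [ 0.065  -0.4089]
red_jar_mid 0.63 [237. 354.] [ 0.4928 -0.3974  0.031 ] [-0.1358 -0.4459]
red_jar_mid 0.62 [135.  62.] [ 0.3651 -0.0834  0.031 ] [-0.215  -0.1163]
lane_mouth 0.64 [134.  64.] [ 0.3483 -0.0844  0.    ] [-0.2317 -0.1147]
world [ 0.607  -0.2926  0.25  ] row -0.2771 0.0625 0.0065 -0.0003 -0.0002 0.0045 | t 3.6167 station now [-0.0394 -0.2211]
```

View pics/w1.png

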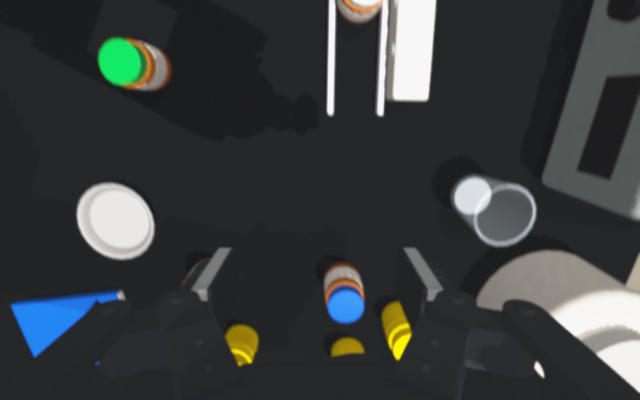

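```bash
python3 - <<'E'
from h import *
S=np.array([.5601,.0638]);A=np.radians(8.645);M=np.array([[np.cos(A),-np.sin(A)],[np.sin(A),np.cos(A)]])
p=bot.snapshot("wrist")
for n,q,z in [("railL end",(331,114),.015),("railR end",(380,115),.015),("railL far",(332,5),.015),("railR far",(385,5),.015),("barL near",(393,100),.04),("blue cap",(345,304),.062),("white band",(361,15),.031)]:
    X=atz(p,q,z);print(n,X.round(4),(M.T@(X[:2]-S)).round(4))
E
```

```text
railL end [ 0.5577 -0.1006  0.015 ] [-0.0271 -0.1622]
railR end [ 0.6072 -0.0936  0.015 ] [ 0.0229 -0.1627]
railL far [5.416e-01 2.000e-04 1.500e-02] [-0.0279 -0.0601]
railR far [0.5915 0.0086 0.015 ] [ 0.0228 -0.0593]
barL near [ 0.6121 -0.078   0.04  ] [ 0.0301 -0.148 ]
blue cap [ 0.6023 -0.2858  0.062 ] [-0.0108 -0.352 ]
white band [ 0.5693 -0.008   0.031 ] [-0.0017 -0.0723]
```

```bash
sed -i 's/S=np.array(\[.5601,.0638\])/S=np.array([.5577,.0650])/' go.py w.py; python3 go.py 0.604 -0.289 0.11;python3 go.py 0.604 -0.289 0.038
```

```text
world [ 0.604 -0.289  0.11 ] row -0.2691 0.0575 0.2868 -0.0001 -0.0001 0.0046 | t 3.6667 station now [-0.0371 -0.2226]
world [ 0.604 -0.289  0.038] row -0.2691 0.0576 0.4308 -0.0001 -0.0001 0.0046 | t 3.6667 station now [-0.0371 -0.2226]
```

Request:
play_rows(steps="-0.27 0.0575 0.2 0 0 0 80;-0.27 0.0575 0.2 0 0 0 80;-0.27 0.0575 0.2 0 0 0 80;-0.27 0.0575 0.27 0 0 0 80;-0.27 0.0575 0.27 0 0 0 80")

```text
t: 4.08
position: [0.6046, -0.2916, 0.1164]
tcp_rot: [180.0, 0.0, 99.0]
force: [-0.7, 0.5, -0.9]
width: 0.0683
grip_force: 0.0
```

```bash
python3 w.py w2;python3 go.py 0.604 -0.289 0.038
```

```text
blue_jar_mid 0.67 [331. 352.] [ 0.6298 -0.3929  0.031 ] [ 0.0025 -0.4635]
red_jar_mid 0.62 [ 71. 207.] [ 0.4445 -0.3113  0.031 ] [-0.1685 -0.355 ]
world [ 0.604 -0.289  0.038] row 0.0027 -0.0026 0.1654 0.0016 0.0011 0.0045 | t 4.4833 station now [-0.0063 -0.3581]
```

View pics/w2.png

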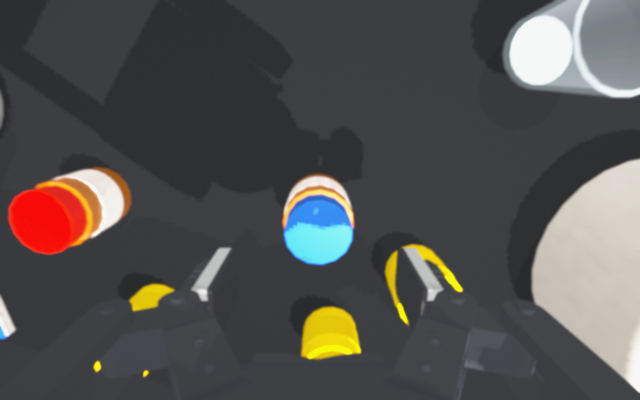

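```bash
python3 - <<'E'
from h import *
S=np.array([.5577,.0650]);A=np.radians(8.645);M=np.array([[np.cos(A),-np.sin(A)],[np.sin(A),np.cos(A)]])
p=bot.snapshot("wrist")
for n,q,z in [("blue cap",(318,232),.062),("red cap",(46,220),.062),("yel R top",(418,248),.062),("yel mid",(331,350),.062)]:
    X=atz(p,q,z);print(n,X.round(4),(M.T@(X[:2]-S)).round(4))
o=bot.observe()["position"];print("tcp px",proj(p,[o[0],o[1],.03]))
E
```

```text
blue cap [ 0.6049 -0.2906  0.062 ] [-0.0068 -0.3587]
red cap [ 0.4492 -0.3088  0.062 ] [-0.1634 -0.3532]
yel R top [ 0.6627 -0.2914  0.062 ] [ 0.0503 -0.3681]
yel mid [ 0.6255 -0.3677  0.062 ] [ 0.002 -0.438]
tcp px [np.float64(318.42278848502644), np.float64(213.50395890782238)]
```

Request:
play_rows(steps="0 0 0.08 0 0 0 80;0 0 0.12 0 0 0 80;0 0 0.156 0 0 0 80;0 0 0.156 0 0 0 80;0 0 0.156 0 0 0 10")

```text
t: 4.95
position: [0.6042, -0.2903, 0.0407]
tcp_rot: [-180.0, -0.0, 99.0]
force: [0.4, 1.0, 0.6]
width: 0.0581
grip_force: 0.0
```

Request:
play_rows(steps="0 0 0 0 0 0 10;0 0 0 0 0 0 10;0 0 0 0 0 0 10;0 0 0 0 0 0 10;0 0 0 0 0 0 10")

```text
t: 5.37
position: [0.6056, -0.2913, 0.0426]
tcp_rot: [179.8, 0.1, 99.0]
force: [-0.6, 1.0, 7.2]
width: 0.0405
grip_force: 61.0
```

```bash
python3 go.py s 0 -0.20 0.038; python3 go.py s 0 -0.165 0.038
```

```text
world [ 0.5878 -0.1327  0.038 ] row 0.3189 0.0142 0.0087 0.0018 0.0012 0.0037 | t 5.3667 station now [-0.0062 -0.3595]
world [ 0.5825 -0.0981  0.038 ] row 0.3889 0.0146 0.0085 0.0018 0.0012 0.0037 | t 5.3667 station now [-0.0062 -0.3595]
```

Request:
play_rows(steps="0.06 0.003 0 0 0 0.0037 10;0.12 0.006 0 0 0 0.0037 10;0.18 0.009 0 0 0 0.0037 10;0.24 0.0125 0 0 0 0.0037 10;0.29 0.0144 0 0 0 0.0037 10")

```text
t: 5.78
position: [0.5908, -0.1461, 0.0426]
tcp_rot: [179.7, 0.2, 98.7]
force: [0.1, -4.0, 5.4]
width: 0.0404
grip_force: 61.5
```

```bash
python3 go.py s 0 -0.170 0.041; python3 w.py w3
```

```text
world [ 0.5833 -0.1031  0.041 ] row 0.0874 -0.0019 0.003 0.0032 0.0019 0.0002 | t 5.7833 station now [ 0.001  -0.2137]
blue_jar_mid 0.9 [316. 273.] [ 0.5893 -0.1475  0.031 ] [-0.0007 -0.2148]
```

View pics/w3.png

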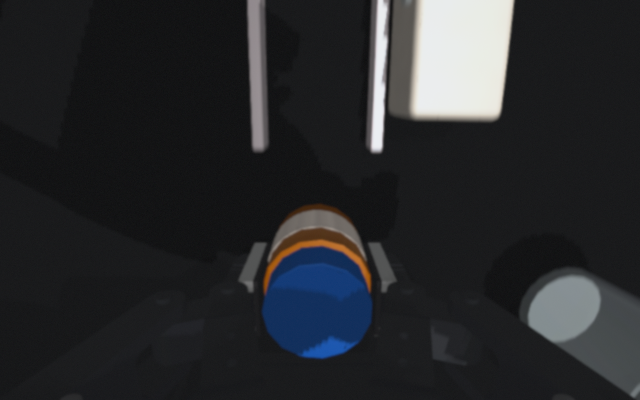

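```bash
python3 - <<'E'
from h import *
S=np.array([.5577,.0650]);A=np.radians(8.645);M=np.array([[np.cos(A),-np.sin(A)],[np.sin(A),np.cos(A)]])
p=bot.snapshot("wrist")
for n,q,z in [("L",(260,149),.015),("R",(375.5,149),.015),("Lfar",(256,5),.015),("Rfar",(378,5),.015),("blue cap",(318,310),.062),("bar",(391,115),.04)]:
    X=atz(p,q,z);print(n,X.round(4),(M.T@(X[:2]-S)).round(4))
E
```

```text
L [ 0.5573 -0.0999  0.015 ] [-0.0252 -0.163 ]
R [ 0.6068 -0.0924  0.015 ] [ 0.0249 -0.163 ]
Lfar [ 0.5492 -0.0432  0.015 ] [-0.0247 -0.1057]
Rfar [ 0.597  -0.0359  0.015 ] [ 0.0237 -0.1057]
blue cap [ 0.5893 -0.1443  0.062 ] [-2.000e-04 -2.117e-01]
bar [ 0.6052 -0.0772  0.04  ] [ 0.0256 -0.1478]
```

Request:
play_rows(steps="0.02 -0.0005 0 0 0 0 10;0.04 -0.0005 0 0 0 0 10;0.06 -0.0005 0 0 0 0 10;0.086 -0.0005 0 0 0 0 10;0.086 -0.0005 0 0 0 0 10")

```text
t: 6.65
position: [0.5842, -0.1033, 0.0426]
tcp_rot: [179.7, 0.1, 98.7]
force: [0.7, 3.1, 8.8]
width: 0.0401
grip_force: 61.6
```

Request:
play_rows(steps="0 0 0 0 0 0 75;0 0 0 0 0 0 75;0 0 0 0 0 0 75;0 0 0 0 0 0 75;-0.05 0 0 0 0 0 75")

```text
t: 7.07
position: [0.5846, -0.1261, 0.0399]
tcp_rot: [-179.9, -0.1, 98.8]
force: [-0.3, -0.3, -0.8]
width: 0.0641
grip_force: 0.0
```

```bash
python3 go.py s 0 -0.230 0.042; python3 w.py w4
```

```text
world [ 0.5923 -0.1624  0.042 ] row -0.074 0.004 -0.0044 -0.0015 -0.001 0.0016 | t 7.0667 station now [-0.0021 -0.193 ]
```

Request:
play_rows(steps="-0.08 0.004 0 0 0 0 75;-0.08 0.004 -0.004 0 0 0 75;-0.08 0.004 -0.004 0 0 0 24;-0.08 0.004 -0.004 0 0 0 24;-0.08 0.004 -0.004 0 0 0 24")

```text
t: 7.88
position: [0.5933, -0.1671, 0.0421]
tcp_rot: [-180.0, -0.0, 98.7]
force: [0.5, 0.2, -0.3]
width: 0.0285
grip_force: 0.0
```

Request:
play_rows(steps="0 0 0 0 0 0 24;0 0 0 0 0 0 24;0 0 0 0 0 0 24;0.02 0 0 0 0 0 24;0.04 0 0 0 0 0 24")

```text
t: 8.3
position: [0.5906, -0.1475, 0.0423]
tcp_rot: [180.0, -0.0, 98.6]
force: [0.2, -0.4, -0.6]
width: 0.0206
grip_force: 0.0
```

```bash
python3 go.py s 0 -0.150 0.042; python3 w.py w4
```

```text
world [ 0.5802 -0.0833  0.042 ] row 0.1301 -0.0014 0.0006 0.0 -0.0001 -0.0006 | t 8.3 station now [ 0.0006 -0.2151]
```

View pics/w4.png

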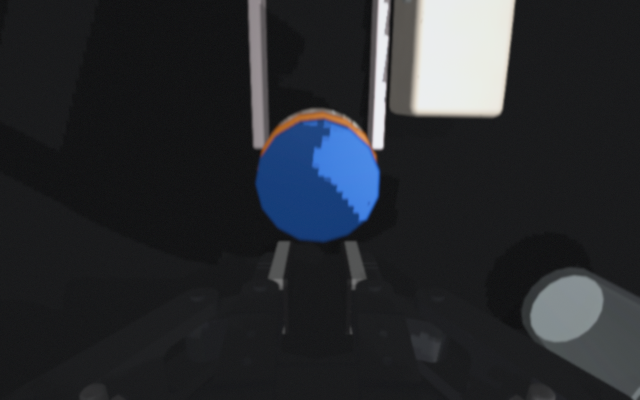

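Request:
play_rows(steps="0.025 -0.001 0 0 0 0 24;0.05 -0.001 0 0 0 0 24;0.08 -0.001 0 0 0 0 24;0.11 -0.001 0 0 0 0 24;0.13 -0.001 0 0 0 0 24")

```text
t: 9.12
position: [0.5799, -0.0816, 0.0423]
tcp_rot: [-180.0, -0.0, 98.7]
force: [-0.4, -0.4, 0.6]
width: 0.0203
grip_force: 0.6
```

Request:
play_rows(steps="0.01 0 0 0 0 0 24;0.02 0 0 0 0 0 24;0.03 0 0 0 0 0 24;0.03 0 0 0 0 0 24;0.03 0 0 0 0 0 24")

```text
t: 9.53
position: [0.5783, -0.069, 0.0423]
tcp_rot: [-180.0, -0.0, 98.7]
force: [0.2, 0.5, -0.0]
width: 0.0205
grip_force: 0.0
```

```bash
python3 go.py s 0 -0.150 0.042; python3 w.py w5 top
```

```text
world [ 0.5802 -0.0833  0.042 ] row -0.0289 -0.0004 0.0005 -0.0001 -0.0001 0.0001 | t 9.5333 station now [ 0.0002 -0.1355]
blue_jar_mid 0.89 [450. 139.] [ 0.6774 -0.3324  0.031 ] [ 0.0586 -0.4109]
blue_jar_mid 0.7 [474. 158.] [ 0.6294 -0.3918  0.031 ] [ 0.0022 -0.4623]
red_jar_mid 0.48 [481. 213.] [ 0.4923 -0.4008  0.031 ] [-0.1347 -0.4506]
mark 0.59 [379. 120.] [ 0.7346 -0.1595  0.003 ] [ 0.1411 -0.2486]
```

Request:
play_rows(steps="-0.08 0 0 0 0 0 24;-0.14 0 -0.06 0 0 0 40;-0.21 -0.04 -0.13 0 0 0 75;-0.28 -0.08 -0.16 0 0 0 75;-0.33 -0.13 -0.16 0 0 0 75")

```text
t: 10.35
position: [0.5445, -0.2397, 0.1252]
tcp_rot: [179.7, 0.2, 98.7]
force: [1.4, -1.4, -0.4]
width: 0.064
grip_force: 0.0
```

```bash
python3 go.py 0.4492 -0.3088 0.12
```

```text
world [ 0.4492 -0.3088  0.12  ] row -0.1077 -0.2093 0.0095 0.0038 0.0025 0.0007 | t 10.35 station now [-0.0589 -0.2993]
```

Request:
play_rows(steps="-0.108 -0.209 0 0.0035 0.002 0 75;-0.108 -0.209 0 0.0035 0.002 0 75;-0.108 -0.209 0 0.0035 0.002 0 75;-0.108 -0.209 0 0.0035 0.002 0 75;-0.108 -0.209 0 0.0035 0.002 0 75")

```text
t: 10.77
position: [0.4452, -0.3075, 0.1218]
tcp_rot: [-179.7, -0.2, 98.4]
force: [0.1, 0.3, -0.4]
width: 0.0636
grip_force: 0.0
```

```bash
python3 w.py w6; python3 go.py 0.4492 -0.3088 0.042
```

```text
blue_jar_mid 0.98 [636. 291.] [ 0.6848 -0.3321  0.031 ] [ 0.0659 -0.4117]
blue_jar_mid 0.59 [543. 354.] [ 0.6305 -0.3931  0.031 ] [ 0.0031 -0.4638]
red_jar_mid 0.65 [366. 339.] [ 0.4933 -0.397   0.031 ] [-0.1331 -0.4471]
world [ 0.4492 -0.3088  0.042 ] row -0.0071 0.0036 0.1591 -0.0035 -0.002 0.001 | t 11.1667 station now [-0.1648 -0.3499]
```

View pics/w6.png

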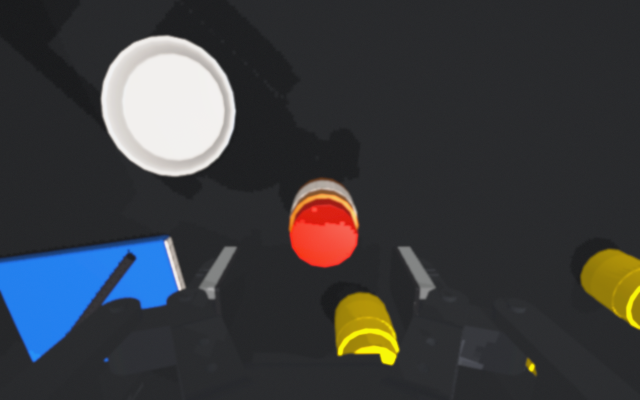

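Request:
play_rows(steps="-0.003 0.0035 0.08 -0.0035 -0.002 0 75;-0.003 0.0035 0.12 -0.0035 -0.002 0 75;-0.003 0.0035 0.157 -0.0035 -0.002 0 75;-0.003 0.0035 0.157 -0.0035 -0.002 0 75;-0.003 0.0035 0.157 -0.0035 -0.002 0 10")

```text
t: 11.58
position: [0.4479, -0.3067, 0.0425]
tcp_rot: [-179.9, -0.1, 98.7]
force: [0.2, 1.4, -0.2]
width: 0.0533
grip_force: 0.0
```

Request:
play_rows(steps="0 0 0 0 0 0 10;0 0 0 0 0 0 10;0 0 0 0 0 0 10;0 0 0 0 0 0 10;0 0 0 0 0 0 10")

```text
t: 12.0
position: [0.4487, -0.3078, 0.0442]
tcp_rot: [179.9, 0.1, 98.6]
force: [0.0, 1.2, 5.7]
width: 0.0402
grip_force: 60.7
```

```bash
python3 go.py s 0 -0.23 0.043
```

```text
world [ 0.5923 -0.1624  0.043 ] row 0.2444 0.3275 0.0025 0.0008 0.0008 -0.0001 | t 12.0 station now [-0.1638 -0.3522]
```

Request:
play_rows(steps="0.03 0.045 0 0 0 0 10;0.06 0.09 0 0 0 0 10;0.09 0.135 0 0 0 0 10;0.125 0.18 0 0 0 0 10;0.155 0.225 0 0 0 0 10")

```text
t: 12.42
position: [0.5484, -0.2136, 0.0442]
tcp_rot: [180.0, 0.1, 98.6]
force: [-2.9, -4.2, 5.4]
width: 0.0405
grip_force: 61.4
```

```bash
python3 go.py s 0 -0.215 0.043
```

```text
world [ 0.59   -0.1476  0.043 ] row 0.1181 0.1021 0.0022 0.0 0.0007 0.0 | t 12.4167 station now [-0.0511 -0.2741]
```

Request:
play_rows(steps="0.03 0.035 0 0 0 0 10;0.06 0.07 0 0 0 0 10;0.09 0.1 0 0 0 0 10;0.118 0.1 0 0 0 0 10;0.118 0.1 0 0 0 0 10")

```text
t: 12.83
position: [0.5898, -0.1461, 0.0442]
tcp_rot: [179.8, 0.1, 98.8]
force: [3.6, 3.6, 5.6]
width: 0.0403
grip_force: 61.3
```

```bash
python3 w.py w7; python3 go.py s 0 -0.17 0.043
```

```text
blue_jar_mid 0.45 [558. 308.] [ 0.7026 -0.1501  0.031 ] [ 0.111  -0.2344]
red_jar_mid 0.57 [314. 277.] [ 0.5881 -0.1502  0.031 ] [-0.0023 -0.2173]
world [ 0.5833 -0.1031  0.043 ] row 0.0898 0.0025 0.0024 0.0016 0.0001 -0.0003 | t 13.2333 station now [-0.0013 -0.2149]
```

View pics/w7.png

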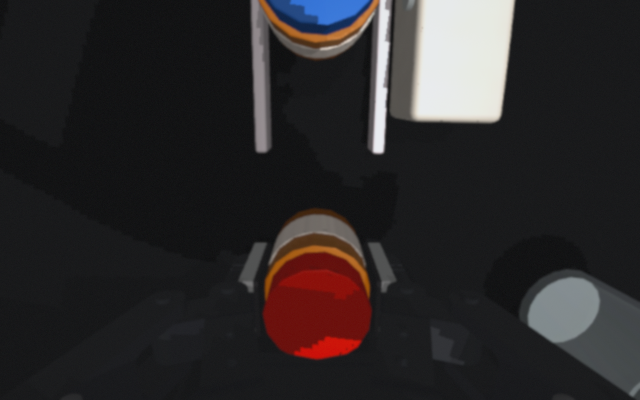

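Request:
play_rows(steps="0.02 0.0025 0 0 0 0 10;0.04 0.0025 0 0 0 0 10;0.065 0.0025 0 0 0 0 10;0.088 0.0025 0 0 0 0 10;0.088 0.0025 0 0 0 0 10")

```text
t: 13.65
position: [0.5828, -0.1034, 0.0442]
tcp_rot: [179.9, 0.0, 98.7]
force: [-0.0, 3.7, 7.5]
width: 0.0403
grip_force: 61.4
```

Request:
play_rows(steps="0 0 0 0 0 0 75;0 0 0 0 0 0 75;0 0 0 0 0 0 75;0 0 0 0 0 0 75;-0.06 0 0 0 0 0 75")

```text
t: 14.07
position: [0.5857, -0.1309, 0.0425]
tcp_rot: [-179.8, -0.1, 98.8]
force: [0.6, -0.1, 0.8]
width: 0.0641
grip_force: 0.0
```

```bash
python3 go.py s 0 -0.235 0.042
```

```text
world [ 0.593  -0.1673  0.042 ] row -0.0742 0.0032 0.0008 -0.002 -0.0013 0.0019 | t 14.0667 station now [-0.0017 -0.1979]
```

Request:
play_rows(steps="-0.075 0.003 0 0 0 0 75;-0.075 0.003 0 0 0 0.002 75;-0.075 0.003 0 0 0 0.002 24;-0.075 0.003 0 0 0 0.002 24;-0.075 0.003 0 0 0 0.002 24")

```text
t: 14.48
position: [0.5938, -0.1701, 0.0428]
tcp_rot: [-179.9, -0.0, 98.5]
force: [-0.2, -0.3, 0.7]
width: 0.0285
grip_force: 0.0
```

Request:
play_rows(steps="0 0 0 0 0 0 24;0 0 0 0 0 0 24;0 0 0 0 0 0 24;0.02 0 0 0 0 0 24;0.04 0 0 0 0 0 24")

```text
t: 14.9
position: [0.5915, -0.1504, 0.0432]
tcp_rot: [180.0, -0.0, 98.4]
force: [0.4, 0.2, -0.4]
width: 0.0204
grip_force: 0.0
```

Request:
play_rows(steps="0.025 0 0 0 0 0 24;0.05 0 0 0 0 0 24;0.08 0 0 0 0 0 24;0.11 0 0 0 0 0 24;0.13 0 0 0 0 0 24")

```text
t: 15.32
position: [0.5816, -0.0847, 0.0432]
tcp_rot: [-180.0, 0.0, 98.5]
force: [0.4, -2.4, 0.6]
width: 0.0205
grip_force: 1.1
```

```bash
python3 go.py s 0 -0.134 0.042
```

```text
world [ 0.5778 -0.0675  0.042 ] row 0.0352 -0.0023 0.0024 -0.0001 0.0 -0.0013 | t 15.3167 station now [ 0.0011 -0.1516]
```

Request:
play_rows(steps="0.01 -0.002 0 0 0 -0.001 24;0.017 -0.002 0 0 0 -0.001 24;0.024 -0.002 0 0 0 -0.001 24;0.03 -0.002 0 0 0 -0.001 24;0.033 -0.002 0 0 0 -0.001 24")

```text
t: 15.73
position: [0.5787, -0.0707, 0.0432]
tcp_rot: [180.0, 0.0, 98.5]
force: [0.4, -2.7, 0.9]
width: 0.0204
grip_force: 1.2
```

Request:
play_rows(steps="0 0 0 0 0 0 24;0.002 0 0 0 0 0 24;0.004 0 0 0 0 0 24;0.004 0 0 0 0 0 24;0.004 0 0 0 0 0 24")

```text
t: 16.15
position: [0.5783, -0.0688, 0.0431]
tcp_rot: [180.0, 0.0, 98.5]
force: [-0.1, -2.4, 1.3]
width: 0.0207
grip_force: 1.2
```

```bash
python3 go.py s 0 -0.134 0.042; python3 w.py w8
```

```text
world [ 0.5778 -0.0675  0.042 ] row 0.0028 -0.0006 0.0023 0.0 0.0 -0.0012 | t 16.15 station now [ 0.0003 -0.1354]
blue_jar_mid 0.69 [316.  96.] [0.5661 0.0017 0.031 ] [-0.0012 -0.0638]
```

Request:
play_rows(steps="0.002 0 0 0 0 0 24;0.004 0 0 0 0 0 24;0.006 0 0 0 0 0 24;0.006 0 0 0 0 0 24;0.006 0 0 0 0 0 24")

```text
t: 16.97
position: [0.5788, -0.0674, 0.0435]
tcp_rot: [179.9, 0.1, 98.6]
force: [1.8, -14.6, -0.5]
width: 0.0204
grip_force: 5.9
```

Request:
play_rows(steps="0.002 0 0 0 0 0 24;0.004 0 0 0 0 0 24;0.006 0 0 0 0 0 24;0.006 0 0 0 0 0 24;0.006 0 0 0 0 0 24")

```text
t: 17.38
position: [0.5799, -0.0667, 0.0441]
tcp_rot: [179.7, 0.3, 98.6]
force: [3.7, -27.4, 0.2]
width: 0.0204
grip_force: 11.3
```

```bash
python3 go.py s 0 -0.134 0.042; python3 w.py w9
```

```text
world [ 0.5778 -0.0675  0.042 ] row -0.0009 -0.0042 0.0042 0.003 0.0037 -0.0002 | t 17.3833 station now [ 0.0021 -0.1336]
blue_jar_mid 0.9 [314.  98.] [0.5668 0.003  0.031 ] [-0.0003 -0.0627]
```

View pics/w9.png

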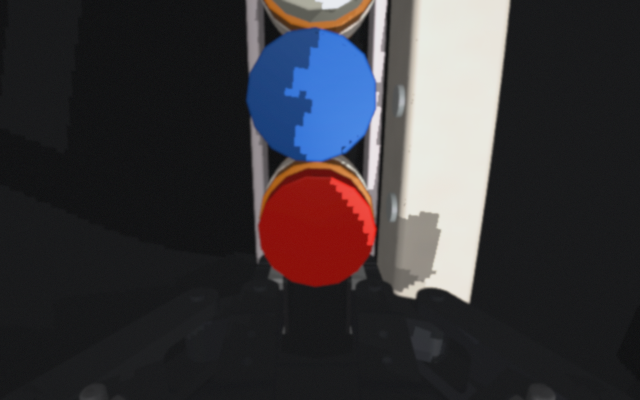

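Request:
play_rows(steps="-0.015 0 0 0 0 0 24;-0.05 -0.004 0 0 0 0 24;-0.08 -0.004 0 -0 0 0 24;-0.08 -0.004 -0.08 0.003 0.0037 0 50;-0.08 -0.004 -0.16 0.003 0.0037 0 60")

```text
t: 18.2
position: [0.579, -0.103, 0.1208]
tcp_rot: [-179.3, -0.5, 98.5]
force: [1.5, 0.4, -0.4]
width: 0.0435
grip_force: 0.0
```

```bash
python3 w.py w10 top; python3 go.py s -0.05 0.05 0.165
```

```text
white_jar_mid 0.58 [298. 182.] [0.5625 0.0448 0.031 ] [ 0.0017 -0.0207]
blue_jar_mid 0.59 [313. 179.] [0.5706 0.0081 0.031 ] [ 0.0042 -0.0582]
blue_jar_mid 0.58 [454. 138.] [ 0.68   -0.3427  0.031 ] [ 0.0596 -0.4214]
red_jar_mid 0.71 [480. 214.] [ 0.4901 -0.3989  0.031 ] [-0.1366 -0.4485]
housing_edge 0.88 [249. 177.] [0.5658 0.1586 0.072 ] [0.0221 0.0913]
handle 0.65 [252. 199.] [0.5165 0.151  0.055 ] [-0.0279  0.0912]
mark 0.48 [181. 144.] [0.6672 0.3494 0.003 ] [0.151  0.2647]
world [0.5008 0.1069 0.165 ] row 0.4379 -0.0957 -0.0828 -0.0046 -0.0043 -0.001 | t 18.6 station now [-0.0028 -0.1687]
```

Jars are seated (white at −21 mm). Moving to above the handle.

Request:
play_rows(steps="0.06 -0.015 -0.08 -0.0046 -0.0043 0 55;0.14 -0.03 -0.083 -0.0046 -0.0043 0 55;0.22 -0.05 -0.083 -0.0046 -0.0043 0 55;0.3 -0.075 -0.083 -0.0046 -0.0043 0 55;0.38 -0.095 -0.083 -0.0046 -0.0043 0 55")

```text
t: 19.02
position: [0.5064, 0.0751, 0.1651]
tcp_rot: [180.0, 0.0, 98.5]
force: [0.2, 0.3, 0.5]
width: 0.047
grip_force: 0.0
```

```bash
python3 w.py w11; python3 go.py s -0.03 0.09 0.12
```

```text
white_jar_mid 0.62 [379. 244.] [0.5606 0.0432 0.031 ] [-0.0004 -0.022 ]
blue_jar_mid 0.87 [373. 290.] [0.5638 0.0015 0.031 ] [-0.0036 -0.0637]
red_jar_mid 0.81 [372. 334.] [ 0.5718 -0.0416  0.031 ] [-0.0021 -0.1075]
lane_mouth 0.72 [348.  94.] [0.5187 0.1539 0.    ] [-0.0252  0.0938]
lane_mouth 0.35 [376. 294.] [ 0.5755 -0.0195  0.    ] [ 0.0049 -0.0862]
housing_edge 0.69 [434. 102.] [0.565  0.1548 0.072 ] [0.0207 0.0877]
handle 0.95 [351.  96.] [0.5157 0.1513 0.055 ] [-0.0285  0.0916]
mark 0.59 [290.  98.] [0.473 0.144 0.003] [-0.0718  0.0908]
world [0.5145 0.1495 0.12  ] row 0.15 0.0341 0.0911 0.0014 0.0007 -0.0021 | t 19.4167 station now [-0.0474  0.0151]
```

View pics/w11.png

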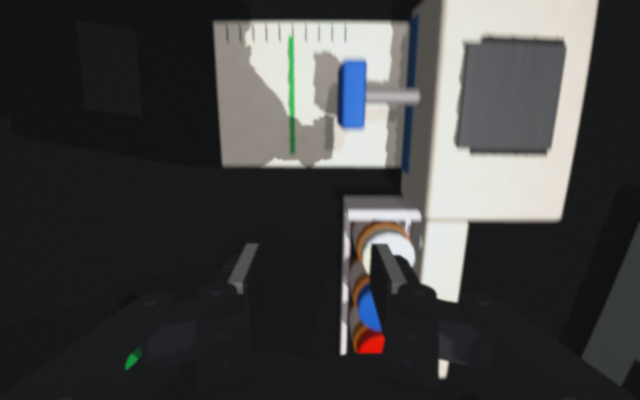

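Request:
play_rows(steps="0.08 0.02 0 0 0 0 55;0.153 0.036 0 0 0 -0.002 55;0.153 0.036 0.05 0 0 -0.002 55;0.153 0.036 0.06 0 0 -0.002 55;0.153 0.036 0.06 0 0 -0.002 55")

```text
t: 19.83
position: [0.5134, 0.1509, 0.1341]
tcp_rot: [-179.9, 0.1, 98.7]
force: [-0.0, -0.6, -0.2]
width: 0.047
grip_force: 0.0
```

```bash
python3 w.py w12; python3 go.py s -0.029 0.0915 0.088; python3 -c "
from h import *
p=bot.snapshot('wrist');g=p['color'].astype(int);m=(g[...,1]>g[...,0]+40)&(g[...,1]>g[...,2]+40);ys,xs=np.where(m);print('green',len(xs),np.median(xs),ys.min(),ys.max())
m=(g[...,0]>g[...,2]+70);ys,xs=np.where(m[:,:]);print('blue',np.percentile(xs,[2,50,98]),np.percentile(ys,[2,50,98]))
o=bot.observe()['position'];print(o,proj(p,[o[0],o[1],.08]))"
```

```text
white_jar_mid 0.94 [359. 346.] [0.5616 0.0441 0.031 ] [ 0.0008 -0.0212]
housing_edge 0.68 [410. 232.] [0.565 0.157 0.072] [0.021  0.0899]
handle 0.93 [324. 221.] [0.5167 0.1503 0.055 ] [-0.0278  0.0905]
mark 0.68 [266. 201.] [0.4739 0.1418 0.003 ] [-0.0713  0.0885]
world [0.5153 0.1511 0.088 ] row -0.0013 -0.0001 0.0971 0.0023 0.0005 0.0004 | t 20.2333 station now [-0.0291  0.0922]
green 537 265.0 141 253
blue [309. 320. 331.] [202. 235. 267.]
[0.51492079 0.15189406 0.1364701 ] [np.float64(318.714647918967), np.float64(232.35060827014428)]
```

View pics/w12.png

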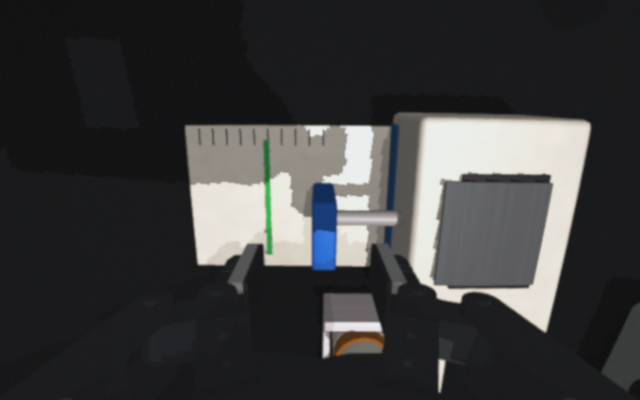

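Request:
play_rows(steps="0 0.001 0.04 0 0 0 55;0 0.001 0.07 0 0 0 55;0 0.001 0.097 0 0 0 55;0 0.001 0.097 0 0 0 55;0 0.001 0.097 0 0 0 0")

```text
t: 20.7
position: [0.5149, 0.1521, 0.0872]
tcp_rot: [179.9, 0.1, 98.7]
force: [-0.3, 0.1, -0.1]
width: 0.0363
grip_force: 0.0
```

Request:
play_rows(steps="0 0 0 0 0 0 0;0 0 0 0 0 0 0;0 0 0 0 0 0 0;0 0 0 0 0 0 0;0 0 0 0 0 0 0")

```text
t: 21.12
position: [0.5167, 0.1525, 0.0885]
tcp_rot: [179.7, 0.0, 98.7]
force: [3.4, -0.2, 5.5]
width: 0.0125
grip_force: 61.5
```

```bash
python3 go.py s -0.072 0.0915 0.088
```

```text
world [0.4728 0.1446 0.088 ] row -0.0023 -0.0892 0.0006 0.0036 0.0004 0.0008 | t 21.1167 station now [-0.0274  0.0927]
```

Request:
play_rows(steps="0 -0.015 0 0 0 0 0;0 -0.035 0 0 0 0 0;0 -0.055 0 0 0 0 0;0 -0.075 0 0 0 0 0;0 -0.088 0 0 0 0 0")

```text
t: 21.53
position: [0.4737, 0.1462, 0.0886]
tcp_rot: [179.5, 0.0, 98.7]
force: [7.3, 1.1, 2.4]
width: 0.0122
grip_force: 61.1
```

```bash
python3 w.py w13; python3 go.py s -0.0715 0.0915 0.088;python3 w.py w14 top
```

```text
housing_edge 0.98 [519. 270.] [0.564 0.157 0.072] [0.02 0.09]
handle 0.69 [316. 253.] [0.4726 0.1442 0.055 ] [-0.0723  0.0911]
world [0.4733 0.1447 0.088 ] row -0.0029 -0.0028 0.0011 0.0053 0.0001 0.0008 | t 21.9333 station now [-0.0701  0.0929]
white_jar_mid 0.62 [356. 176.] [ 0.5796 -0.0958  0.031 ] [-0.0025 -0.1622]
white_jar_mid 0.61 [298. 182.] [0.5628 0.044  0.031 ] [ 0.0019 -0.0215]
blue_jar_mid 0.61 [447. 138.] [ 0.6818 -0.3268  0.031 ] [ 0.0638 -0.406 ]
blue_jar_mid 0.52 [314. 180.] [0.5699 0.0044 0.031 ] [ 0.003  -0.0617]
red_jar_mid 0.86 [479. 212.] [ 0.4945 -0.3952  0.031 ] [-0.1317 -0.4454]
red_jar_mid 0.76 [333. 175.] [ 0.5809 -0.0399  0.031 ] [ 0.0072 -0.1072]
red_jar_mid 0.38 [380. 123.] [ 0.7169 -0.1584  0.031 ] [ 0.1239 -0.2448]
lane_mouth 0.67 [357. 176.] [ 0.5864 -0.1022  0.    ] [ 0.0032 -0.1696]
housing_edge 0.95 [247. 178.] [0.5624 0.163  0.072 ] [0.0193 0.0962]
handle 0.68 [313. 181.] [0.5597 0.0072 0.055 ] [-0.0068 -0.0575]
```

View pics/w13.png

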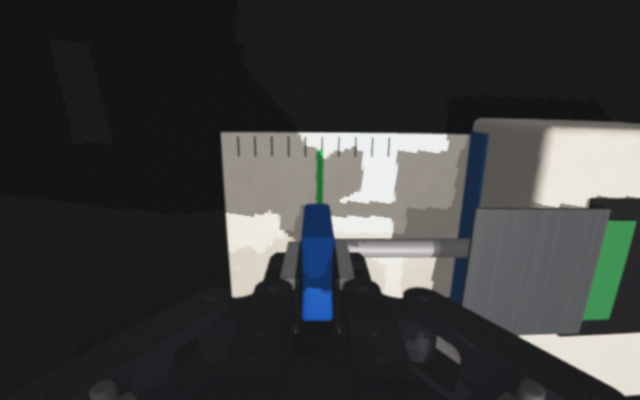

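```bash
python3 - <<'E'
from h import *
S=np.array([.5577,.0650]);A=np.radians(8.645);M=np.array([[np.cos(A),-np.sin(A)],[np.sin(A),np.cos(A)]])
p=bot.snapshot('wrist');g=p['color'].astype(int)
m=(g[...,1]>g[...,0]+40)&(g[...,1]>g[...,2]+40);m[:,500:]=0
b=(g[...,0]>g[...,2]+60)&(g[...,0]>g[...,1]+30);b[:,420:]=0;b[:,:260]=0
st=lambda q,z:(M.T@(atz(p,q,z)[:2]-S)).round(4)
for r in (160,180,195): print("line",st((np.where(m[r])[0].mean(),r),.003))
for r in (245,265,285,305):
    x=np.where(b[r])[0]; print("handle top",x.min(),x.max(),st((x.min(),r),.08),st((x.max()+1,r),.08))
E
```

```text
line [-0.0694  0.1287]
line [-0.0697  0.1163]
line [-0.07    0.1068]
handle top 301 333 [-0.0777  0.1061] [-0.0642  0.1061]
handle top 303 330 [-0.077   0.0971] [-0.0653  0.0971]
handle top 304 330 [-0.0766  0.0878] [-0.0652  0.0878]
handle top 302 332 [-0.0776  0.0781] [-0.0642  0.078 ]
```

Request:
play_rows(steps="0 0 0 0 0 0 0;0 0 0 0 0 0 0;0 0 0 0 0 0 0;0 0 0 0 0 0 0;0 0 0 0 0 0 0")

```text
t: 22.8
position: [0.4745, 0.1464, 0.0886]
tcp_rot: [179.5, 0.0, 98.7]
force: [6.7, 1.8, 5.5]
width: 0.0124
grip_force: 61.4
```

```bash
python3 -c "
from workcell import bot
print(bot.observe()['grip_force']);print(bot.sign_off())"
```

```text
61.36100649833679
the job is handed in; nothing more can be done
None
```

I handed the job in at about 23 s, with no verdict returned. The white, blue and red jars are closed up against the stop, and the gripper still holds the shutter handle, measured about 1 mm from the green line.

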